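# Heft three tea caddies and hold up the full one

### The job

The three closed tea caddies in the wooden tray look alike, but only the heaviest is still full, and you have to find it by feel: going from the left caddy to the right one as seen from the robot, lift each in turn clear of the tray, feel its weight for a moment, and set it back down (do not drop it) in its own well before the next is lifted. Then hold the heaviest up over the tray, upright and still, its underside well above the lids of the other two, which stand in their wells, and finish while holding it there; leave the other things on the worktop where they are.

Things in the scene. Friction and masses are not known exactly. Their poses are not given: they have to be found in the camera images.
- tray: fixed wooden tray, board 104 (x) by 336 mm (y), top at 26 mm, low steel loop handles at its ends (to y +-191 mm). Origin: board centre at worktop height; x away from the robot, y to its left, +-0.25 rad. Three square wells, 66 mm wide, 12 mm deep, at x 0, y +105 (left), 0, -105 mm (right); floors 14 mm above the worktop, so lid tops are at 117 mm; 43 mm between caddies.
- caddy_a: one of three caddies alike: closed square tin, metal body, flat wooden lid (fixed), 62x62 mm, 103 mm high, upright in a well of the tray; grip from above across two sides near the top. Origin: centre of underside; z up, x, y as the tray's (+-0.03 rad). They differ only in weight, 0.15 to 0.78 kg, the heaviest at least 0.13 kg above the next; neither name nor place tells it.
- caddy_b: one of three caddies alike: closed square tin, metal body, flat wooden lid (fixed), 62x62 mm, 103 mm high, upright in a well of the tray; grip from above across two sides near the top. Origin: centre of underside; z up, x, y as the tray's (+-0.03 rad). They differ only in weight, 0.15 to 0.78 kg, the heaviest at least 0.13 kg above the next; neither name nor place tells it.
- caddy_c: one of three caddies alike: closed square tin, metal body, flat wooden lid (fixed), 62x62 mm, 103 mm high, upright in a well of the tray; grip from above across two sides near the top. Origin: centre of underside; z up, x, y as the tray's (+-0.03 rad). They differ only in weight, 0.15 to 0.78 kg, the heaviest at least 0.13 kg above the next; neither name nor place tells it.
- mug: pale grey mug, 88x120x113 mm, handle along its -y. Bystander, loose, to be left where it is; origin at the centre of its underside.
- teaspoon: metal teaspoon, 130x27x11 mm, lying flat along its x. Bystander, loose, to be left where it is; origin at the centre of its underside.
- mandarin: mandarin orange, 55 mm across, 48 mm high. Bystander, loose, to be left where it is; origin at the centre of its underside.
- jam_jar: short glass jar of jam with a pale lid, 68 mm across, 84 mm high. Bystander, loose, to be left where it is; origin at the centre of its underside.
- spice_jar: slim spice jar with a black cap, 41 mm across, 105 mm high. Bystander, loose, to be left where it is; origin at the centre of its underside.
- tea_box: carton with a gabled top, 68x132 mm, 117 mm high, long side along its y. Bystander, loose, to be left where it is; origin at the centre of its underside.
Not all that is in view belongs to the job. Leave any green look-alike of the caddy_a alone.

How it is judged:
By the outcome, as a careful person would: the job done as asked, in the order asked, and still so for the second after the job is handed in, while the arm keeps its last pose, push and grip.
It also fails if it takes over 61 s, if anything falls off the work surface, if the arm or the gripper's body presses on something with over 40 N, if the wrist force passes 120 N, or if a joint passes its speed limit or range.

### The arm

A 7-joint arm with a two-finger parallel gripper is mounted at the origin on the work surface; the furniture and walls round the work are solid. World frame = base frame: x ahead of the robot, y to its left, z up, the work surface at z = 0. Lengths are in mm, angles in rad, forces in N, time in s.
With the tool pointing down it reaches from about 350 to 900 mm from the base axis. Payload 8.1 kg.
Tool frame: the origin (TCP) lies at the centre of the arm's flange, where the gripper is bolted on; the fingertips stand 178 mm ahead of it and the grasp point (between the pads) lies ahead of it (r.grip_point_offset is the z of the grasp point in the tool frame, in mm); z points along the fingers, y is the line along which they close (so a half turn about z gives the same grasp; the last joint's range is limited). The gripper opens to 92 mm and grips with 3 to 60 N. Pads are 19 mm wide; open, the fingers measure 130 mm over their backs; the gripper's body (75 mm by 190 mm) begins 47 mm behind the grasp point.
Start: joints at [1.031, 0.434, 0.025, 1.573, -0.012, 1.134, -0.075], TCP at [264.379, -566.336, 404.742] pointing down, gripper open.
Joint ranges: [-2.62, 2.62], [-0.44, 2.09], [-1.27, 1.32], [0.08, 2.57], [-1.32, 4.46], [0.12, 2], [-2.74, 2.74]. Speed limits (rad/s): [2.22, 2.22, 3.01, 3.01, 3.14, 3.14, 3.14].

### API

Orientations are given as a unit quaternion [x, y, z, w].
In Python, from station import r, imaging, ticket gives the robot as it stands.
- The arm moves only by the tool carry_out, never from a script. Its argument "moves" is a list of rows, each a list of 2 entries, a list of its own where there are three numbers: the shift along the tool's x, y, z in mm, then the turn about the tool's z in rad. A call has 1 to 12 rows; each row shifts and turns the commanded pose from where the row before left it, along the tool's axes as they then stand; what a row does not reach is not made up. A row lasts 1/8 s, in which the tool goes at most 62.5 mm and 10.7 degrees, less where a joint would pass 70% of its speed; a pose out of reach is approached as far as the arm can. A call with a gripper value outside its range is refused whole. "fingers" is the finger opening in mm, from 0 to 91.8, set as the call begins (left out, the last holds). The fingers move at their own pace and stop on an object; "squeeze" is the grip in N (left out, the last holds). Time passes only in rows, so rows that do not move let the fingers close. It gives the time, the measured TCP pose, the force, the opening and the grip force at its end, in the units of the state.
- r.sense(): the state, without advancing time (a new reading comes with each control period).
- imaging.grab_frame(name): name is "scene" or "side" or "wrist"; returns the picture (400x640x3 uint8, red, green, blue); there is no depth.
- imaging.calibration(name): a dict with "mtx" (3x3 intrinsics, pixels), "k1" (the pictures are not rectified: a ray, as slopes to the right and down, at radius r is drawn at 1 + k1 r^2 times it, then the intrinsics apply), "rvec" (rotation vector, rad) and "tvec" (3), from world to camera coordinates, as OpenCV has them. Camera axes: x right, y down, z forward; pixel columns grow to the right and rows downward; lengths in mm; the calibration is good to about 2 mm. A picture is of the moment at which its call begins: read the wrist's pose just before it. calibration takes no time and is no camera call; for the wrist camera it gives the pose at the moment of the call.
- ticket.finish_job(): hands the job in; it is judged then, once.
The state is a dict: "clock": time; "joint_positions": joint angles; "dq": joint speeds; "tau": joint torques, N m; "eef_pos": TCP position; "ee_rot": TCP orientation; "force": force on the tool from outside, world axes, zero at the start; "ft_torque": the same for the moment, N m; "grip_width": finger opening in mm; "grip_force": force on a finger pad.
Only numpy, scipy, OpenCV 4.12 (cv2) and the standard library are available. Lean on these libraries where they do the work, as an engineer would, in place of code of your own. Each camera call takes 0.05 s, during which the arm holds its last target. There are 200 camera calls.

## Working session

There is one attempt and no reset: what is moved stays moved. The work goes in short steps, Python scripts to look and compute and a tool call to move; the robot and the scene stay as the last step left them, time stands still between calls to the robot, and variables do not carry over. Pictures are saved under pics/ and viewed, at most 10 in all, crops included, and the job is handed in when it is done.

Besides the shell and the picture viewer there is one more tool, called by a JSON object that holds its "method" and its "body". carry_out: Moves the arm, as the interface text tells. Its arguments: {"type":"object","properties":{"moves":{"type":"array","items":{"type":"array"}},"fingers":{"type":"number"},"squeeze":{"type":"number"}},"required":["moves"]}

```bash
mkdir -p pics; ls
python3 - <<'E'
from station import r, imaging
import cv2,numpy as np
print(r.sense(), r.grip_point_offset)
a=imaging.grab_frame("scene");b=imaging.grab_frame("side")
cv2.imwrite("pics/scene0.png",a[:,:,::-1]);cv2.imwrite("pics/side0.png",b[:,:,::-1])
for n in("scene","side","wrist"):
    c=imaging.calibration(n);print(n,c)
    R=cv2.Rodrigues(np.array(c["rvec"],float))[0];print(-R.T@np.array(c["tvec"]).ravel())
E
```

```text
pics
{'clock': 0.0, 'joint_positions': array([ 1.03137219,  0.43522884,  0.0249966 ,  1.57411622, -0.01160136,
        1.13400112, -0.07509339]), 'dq': array([ 0.00134854, -0.00045335,  0.00142069,  0.00238587, -0.00059474,
        0.00086128, -0.00011575]), 'tau': array([ 8.86431935e-04, -6.67835283e+01,  9.85169895e-01, -3.14453530e+01,
       -6.06120494e-02,  4.26631712e-02,  9.39564825e-05]), 'eef_pos': array([ 264.27363896, -566.11458731,  403.93399074]), 'ee_rot': array([ 9.76251689e-01,  2.16637932e-01, -2.48814946e-04, -7.64743695e-04]), 'force': array([ 0.3355682 ,  0.02025278, -0.20363286]), 'ft_torque': array([0.00558217, 0.01237391, 0.02196568]), 'grip_force': 0.0, 'grip_width': 92.02001513106187} 159.20000000000002
scene {'mtx': array([[432.17862824,   0.        , 318.09018906],
       [  0.        , 432.17862824, 200.3988036 ],
       [  0.        ,   0.        ,   1.        ]]), 'k1': -0.07412506271477484, 'rvec': array([ 1.28181615, -2.15299772,  0.98564778]), 'tvec': array([ 305.01288631,  285.60962237, 1032.2491208 ])}
[-395.56946587  540.37464209  889.75502722]
side {'mtx': array([[400.40139009,   0.        , 317.16727272],
       [  0.        , 400.40139009, 198.44654674],
       [  0.        ,   0.        ,   1.        ]]), 'k1': -0.08609127288642142, 'rvec': array([ 1.0441736 ,  2.19999862, -1.19507156]), 'tvec': array([ 255.51057606, -179.8782873 , 1490.89578282])}
[1219.97798474  641.64478411  648.35004103]
wrist {'mtx': array([[293.49729182,   0.        , 320.37621771],
       [  0.        , 293.49729182, 200.17530693],
       [  0.        ,   0.        ,   1.        ]]), 'k1': -0.010277252361096757, 'rvec': array([-2.45924982,  1.56691109,  0.2041125 ]), 'tvec': array([-624.82798883,  -32.1871184 ,  388.09416791])}
[ 325.94492555 -537.40808846  383.42608329]
```

View pics/scene0.png

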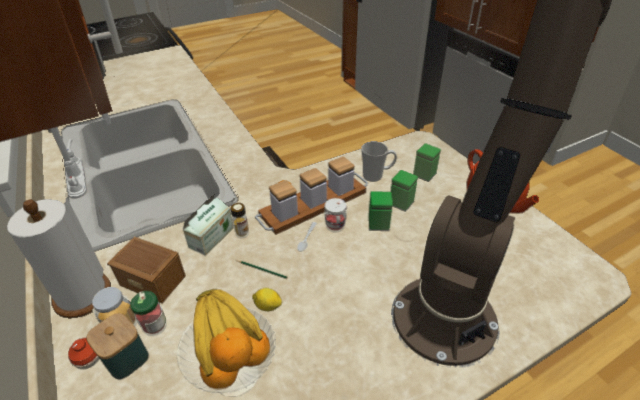

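View pics/side0.png

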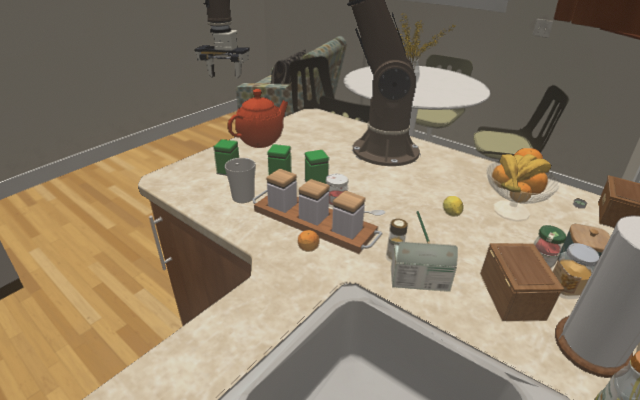

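The scene view shows three grey caddies with wooden lids in the tray, at about (284,187), (313,175) and (341,164). In the side view they are at (348,200), (314,188) and (282,177). Three plain green look-alikes stand apart at (380,210), (403,190) and (428,162), and I'll leave those alone. The grey tins in the tray's wells fit the description. I'll measure the lids and confirm in one crop.

```bash
cat > h.py <<'E'
import cv2,numpy as np
from station import r, imaging
def cal(n):
    c=imaging.calibration(n);R=cv2.Rodrigues(np.array(c["rvec"],float))[0]
    return c["mtx"],np.array([c["k1"],0,0,0,0.]),R,np.array(c["tvec"]).ravel()
def ray(C,uv,z):
    K,d,R,t=C
    p=cv2.undistortPoints(np.array(uv,float).reshape(-1,1,2),K,d).reshape(-1,2)
    D=np.c_[p,np.ones(len(p))]@R; o=-R.T@t
    return o+D*((z-o[2])/D[:,2])[:,None]
def proj(C,P):
    K,d,R,t=C
    return cv2.projectPoints(np.array(P,float).reshape(-1,1,3),cv2.Rodrigues(R)[0],t,K,d)[0].reshape(-1,2)
E
python3 - <<'E'
from h import *
for n,roi in(("scene",(260,150,370,225)),("side",(260,165,370,215))):
    a=cv2.imread(f"pics/{n}0.png"); x0,y0,x1,y1=roi
    h=cv2.cvtColor(a,cv2.COLOR_BGR2HSV)
    for p in ([(284,187),(313,175),(341,164),(300,212)] if n=="scene" else [(348,200),(314,187),(282,176),(300,222)]): print(n,p,h[p[1],p[0]])
    m=np.zeros(a.shape[:2],np.uint8); m[y0:y1,x0:x1]=cv2.inRange(h,(5,60,125),(22,200,255))[y0:y1,x0:x1]
    cs=[c for c in cv2.findContours(m,0,2)[0] if cv2.contourArea(c)>60]
    C=cal(n)
    for c in cs:
        M=cv2.moments(c);u=(M['m10']/M['m00'],M['m01']/M['m00'])
        q=cv2.boxPoints(cv2.minAreaRect(c)); print(n,np.round(u,1),cv2.contourArea(c),ray(C,u,117).round(1))
    cv2.drawContours(a,cs,-1,(255,0,255),1) if n=="x" else None
    cr=cv2.resize(a[y0-10:y1+25,x0-20:x1+20],None,fx=5,fy=5,interpolation=2)
    mm=cv2.resize(m[y0-10:y1+25,x0-20:x1+20],None,fx=5,fy=5,interpolation=0)
    cv2.drawContours(cr,cv2.findContours(mm,0,2)[0],-1,(255,0,255),1)
    cv2.imwrite(f"pics/crop_{n}.png",cr);print(cr.shape)
E
```

```text
scene (284, 187) [ 16 117 192]
scene (313, 175) [ 16 117 192]
scene (341, 164) [ 16 120 196]
scene (300, 212) [ 14 162 129]
scene [286.1 202. ] 718.5 [[452.8 202.5 117. ]]
scene [345.1 190.4] 194.0 [[417.3  34.3 117. ]]
scene [312.6 175.5] 256.5 [[524.6  82.7 117. ]]
scene [313.8 158.2] 1038.5 [[602.7  37.8 117. ]]
(550, 750, 3)
side (348, 200) [ 15 104 188]
side (314, 187) [ 15 103 193]
side (282, 176) [ 15 103 193]
side (300, 222) [ 13 132 158]
side [278.5 207.7] 208.0 [[658.8  82.1 117. ]]
side [349. 199.] 324.5 [[519.5 188.3 117. ]]
side [313.6 186.8] 265.5 [[530.5  84.8 117. ]]
side [281.  175.8] 235.0 [[542.3 -19.  117. ]]
(425, 750, 3)
```

View pics/crop_scene.png

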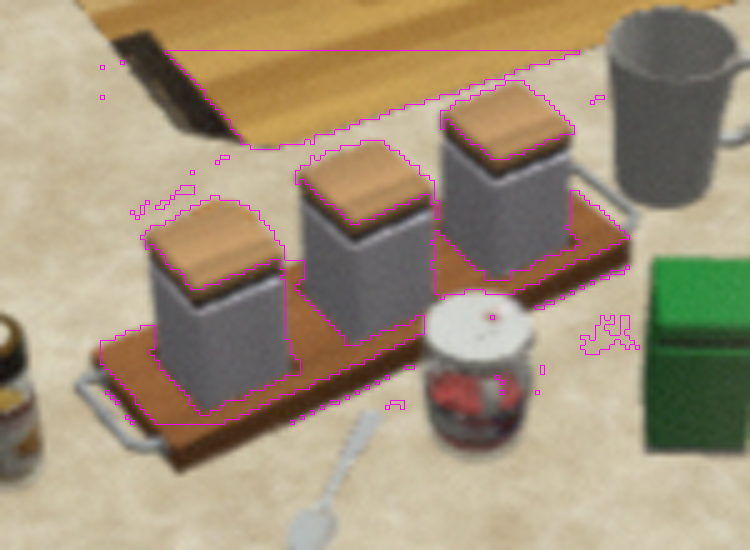

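The crop confirms it: three grey, wooden-lidded tins stand in the tray, with the jam jar close to the near side of the tray between the middle and right caddies. The side view puts the lid centres near (519,188), (530,85) and (542,-19). The spacing is about 104 mm against 105 mm expected, and the tray yaw is about 0.11 rad. Next I'll move over the tray for a close look.

{"method": "carry_out", "body": {"moves": [[[44.5,-37.5,-4],0],[[44.5,-37.5,-4],0],[[44.5,-37.5,-4],0],[[44.5,-37.5,-4],0],[[44.5,-37.5,-4],0],[[44.5,-37.5,-4],0],[[44.5,-37.5,-4],0],[[44.5,-37.5,-4],0],[[44.5,-37.5,-4],0],[[44.5,-37.5,-4],0],[[44.5,-37.5,-4],0]]}}

```text
clock: 1.48
eef_pos: [533.9, 16.1, 448.7]
ee_rot: [0.976, 0.216, -0.0, 0.0]
force: [1.2, -0.3, 0.1]
grip_width: 92.3
grip_force: 0.0
```

{"method": "carry_out", "body": {"moves": [[[0,0,0],-0.178],[[0,0,0],-0.178],[[0,0,0],-0.178],[[0,0,0],-0.178],[[0,0,0],-0.178],[[0,0,0],-0.178],[[0,0,0],-0.178],[[0,0,0],0],[[0,0,0],0]]}}

```text
clock: 2.6
eef_pos: [533.4, 14.4, 448.5]
ee_rot: [0.668, 0.744, -0.0, -0.0]
force: [0.0, -0.7, -0.4]
grip_width: 91.7
grip_force: 0.0
```

Run:
```python
from h import *
s=r.sense();C=cal("wrist");a=imaging.grab_frame("wrist")[:,:,::-1]
cv2.imwrite("pics/w1.png",a)
np.savez("w1.npz",K=C[0],d=C[1],R=C[2],t=C[3])
print(s["clock"],s["eef_pos"],s["ee_rot"],s["joint_positions"].round(2),s["force"])
print(C[2][2],"cam fwd")
```

```text
2.6 [533.42042258  14.3761646  448.54483913] [ 6.67997575e-01  7.44163426e-01 -1.29198218e-04 -1.38109996e-04] [ 0.29  0.3  -0.54  1.7   0.17  1.19 -0.18] [ 0.00850898 -0.69737308 -0.4496622 ]
[ 0.02751665 -0.25591638 -0.96630722] cam fwd
```

View pics/w1.png

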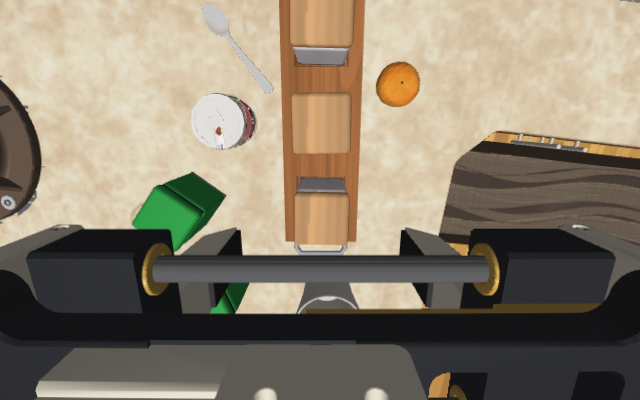

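The wrist view shows the middle lid at about x 292–351, y 93–153, the right lid at about (322,218), and the left lid cut off by the top edge. The jam jar is at (222,122) and the mandarin at (398,84). I'll measure these.

Run:
```python
from h import *
z=np.load("w1.npz");C=(z["K"],z["d"],z["R"],z["t"])
a=cv2.imread("pics/w1.png");h=cv2.cvtColor(a,cv2.COLOR_BGR2HSV)
print(h[123,320],h[75,320],h[215,320],h[20,320],h[15,285])
g=h[:,:,2].copy(); m=np.zeros(g.shape,np.uint8)
v=(int(h[123,320,2])+int(h[75,320,2]))//2
m[0:249,285:360]=cv2.inRange(h,(5,60,v),(25,180,255))[0:249,285:360]
m=cv2.morphologyEx(m,cv2.MORPH_OPEN,np.ones((5,5)))
for c in cv2.findContours(m,0,2)[0]:
    if cv2.contourArea(c)<500: continue
    q=cv2.minAreaRect(c);P=ray(C,cv2.boxPoints(q),117)
    print(cv2.boundingRect(c),np.round(q[0],1),q[2],"ctr",P.mean(0).round(1),"sides",[np.linalg.norm(P[i]-P[i-1]).round(1) for i in range(4)],"ang",[np.arctan2(*(P[i]-P[i-1])[1::-1]).round(3) for i in range(4)])
print("jar",ray(C,[(222,122)],84),"mandarin",ray(C,[(398,84)],30))
# tray edges at z=26
for y in (80,170):
    row=(cv2.inRange(h,(5,90,80),(22,255,255))[y,270:380]>0).nonzero()[0]+270
    print(y,row.min(),row.max(),ray(C,[(row.min(),y),(row.max()+1,y)],26).round(1))
S=cv2.imread("pics/side0.png")
```

```text
[ 15 115 211] [ 13 154 161] [ 15 117 211] [ 15 117 210] [ 13 157 161]
(295, 196, 51, 50) [320.  220.5] 90.0 ctr [536.5 -24.1 117. ] sides [np.float64(57.8), np.float64(54.6), np.float64(57.8), np.float64(57.2)] ang [np.float64(1.656), np.float64(0.107), np.float64(-1.442), np.float64(-3.034)]
(292, 95, 56, 59) [319.5 124. ] 90.0 ctr [524.9  79.6 117. ] sides [np.float64(57.7), np.float64(55.1), np.float64(57.7), np.float64(57.8)] ang [np.float64(1.654), np.float64(0.107), np.float64(-1.441), np.float64(-3.034)]
(302, 0, 48, 45) [325.5  22. ] 90.0 ctr [520.5 173.8 117. ] sides [np.float64(37.4), np.float64(43.8), np.float64(37.4), np.float64(45.3)] ang [np.float64(1.663), np.float64(0.107), np.float64(-1.44), np.float64(-3.034)]
jar [[414.51294368  70.51288027  84.        ]] mandarin [[618.63325039 139.53070953  30.        ]]
80 281 379 [[469.8 128.7  26. ]
 [595.8 142.3  26. ]]
170 284 358 [[482.4  13.3  26. ]
 [585.3  24.4  26. ]]
```

The measurements agree: lid spacing is about 104.5 mm, the tray is 103.5 mm wide and the yaw is 0.107. That puts the caddies near (516,184.5), (527,80.5) and (538,-24). The jaws will close across the tray's x, which keeps them clear of the neighbouring caddies. I'll hover over the left one and check.

{"method": "carry_out", "body": {"moves": [[[43,0,22],0],[[43,0,22],0],[[43,0,22],0],[[42,1,22],0],[[0,0,20],0],[[0,0,0],0],[[0,0,0],0]]}}

```text
clock: 3.52
eef_pos: [515.8, 184.2, 341.4]
ee_rot: [0.667, 0.745, 0.0, 0.0]
force: [-0.4, -0.1, 0.1]
grip_width: 91.7
grip_force: 0.0
```

```bash
cat > near.py <<'E'
from h import *
import sys
s=r.sense();C=cal("wrist");a=imaging.grab_frame("wrist")[:,:,::-1].copy()
h=cv2.cvtColor(a,cv2.COLOR_BGR2HSV)
m=cv2.inRange(h,(5,60,185),(25,180,255));m=cv2.morphologyEx(m,cv2.MORPH_OPEN,np.ones((5,5)))
p=s["eef_pos"];phi=2*np.arctan2(s["ee_rot"][1],s["ee_rot"][0])
tx=np.array([np.cos(phi),np.sin(phi)]);ty=np.array([np.sin(phi),-np.cos(phi)])
print(s["clock"],p.round(1),round(phi,4),s["force"].round(2))
for c in cv2.findContours(m,0,2)[0]:
    if cv2.contourArea(c)<1500: continue
    q=cv2.minAreaRect(c);P=ray(C,cv2.boxPoints(q),117);d=P.mean(0)[:2]-p[:2]
    print(cv2.boundingRect(c),round(q[2],1),"ctr",P.mean(0).round(1),"sides",[np.linalg.norm(P[i]-P[i-1]).round(1) for i in range(2)],"tool off",(d@tx).round(1),(d@ty).round(1))
cv2.imwrite(sys.argv[1],a)
E
python3 near.py pics/w2.png
```

```text
3.525 [515.8 184.2 341.4] 1.6809 [-0.42 -0.13  0.09]
(299, 180, 30, 73) 1.8 ctr [510.3 184.6 117. ] sides [np.float64(21.6), np.float64(55.4)] tool off 1.0 -5.4
```

View pics/w2.png

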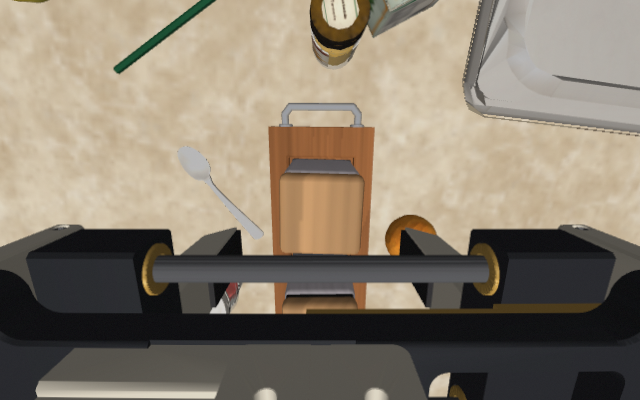

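The lid spans pixels x 280–364, y 172–255. It is centred between the fingers (inner edges at 241 and 401) to about 1 mm. The spice jar (338,25), mandarin and spoon are clear. I'll descend, grip and lift.

{"method": "carry_out", "body": {"moves": [[[0,0,35],0],[[0,0,35],0],[[0,0,18],0],[[0,0,5],0],[[0,0,0],0]]}}

```text
clock: 4.2
eef_pos: [515.8, 184.7, 248.5]
ee_rot: [0.667, 0.745, 0.0, 0.0]
force: [-0.2, -0.0, 1.5]
grip_width: 91.5
grip_force: 0.0
```

{"method": "carry_out", "body": {"moves": [[[0,0,0],0],[[0,0,0],0],[[0,0,0],0],[[0,0,0],0],[[0,0,0],0],[[0,0,0],0]], "fingers": 50, "squeeze": 30}}

```text
clock: 4.95
eef_pos: [515.6, 184.6, 248.0]
ee_rot: [0.666, 0.746, 0.0, 0.0]
force: [1.0, -0.2, 4.5]
grip_width: 62.1
grip_force: 29.8
```

The jaws stopped at 62.1 mm, so the caddy is held. Lifting it and feeling its weight.

{"method": "carry_out", "body": {"moves": [[[0,0,-4],0],[[0,0,-8],0],[[0,0,-12],0],[[0,0,-12],0],[[0,0,-12],0],[[0,0,-8],0],[[0,0,-4],0],[[0,0,0],0],[[0,0,0],0],[[0,0,0],0],[[0,0,0],0],[[0,0,0],0]]}}

```text
clock: 6.45
eef_pos: [515.4, 184.5, 307.6]
ee_rot: [0.666, 0.746, -0.0, -0.0]
force: [0.5, 0.7, -5.7]
grip_width: 62.1
grip_force: 29.8
```

{"method": "carry_out", "body": {"moves": [[[0,0,0],0],[[0,0,0],0],[[0,0,0],0],[[0,0,0],0]]}}

```text
clock: 6.95
eef_pos: [515.4, 184.5, 307.7]
ee_rot: [0.666, 0.746, -0.0, 0.0]
force: [0.1, 0.2, -5.9]
grip_width: 62.3
grip_force: 29.8
```

```bash
cat > feel.py <<'E'
from h import *
F=[]
for i in range(4):
    s=r.sense();F.append(np.r_[s["force"],s["ft_torque"]]);imaging.grab_frame("side")
print(s["clock"],s["eef_pos"].round(1),s["grip_width"].round(1),s["grip_force"]);print(np.mean(F,0).round(3),np.std(F,0).round(2),s["tau"].round(2))
E
python3 feel.py
```

```text
Traceback (most recent call last):
  File "feel.py", line 5, in <module>
    print(s["clock"],s["eef_pos"].round(1),s["grip_width"].round(1),s["grip_force"]);print(np.mean(F,0).round(3),np.std(F,0).round(2),s["tau"].round(2))
                                           ^^^^^^^^^^^^^^^^^^^^^
AttributeError: 'float' object has no attribute 'round'
```

```bash
sed -i 's/s\["grip_width"\].round(1)/round(s["grip_width"],1)/' feel.py; python3 feel.py
```

```text
7.3 [515.4 184.5 307.7] 62.1 29.797907173633575
[ 0.251  0.19  -5.254  0.012 -0.101  0.008] [0.33 0.41 0.19 0.01 0.02 0.03] [ 0.000e+00 -6.308e+01 -7.940e+00 -2.788e+01 -6.000e-02 -2.000e-02
 -0.000e+00]
```

{"method": "carry_out", "body": {"moves": [[[0,0,8],0],[[0,0,14],0],[[0,0,14],0],[[0,0,10],0],[[0,0,6],0],[[0,0,4],0],[[0,0,2],0],[[0,0,2],0],[[0,0,0],0],[[0,0,0],0],[[0,0,0],0]]}}

```text
clock: 8.72
eef_pos: [515.5, 184.6, 248.0]
ee_rot: [0.666, 0.746, 0.0, 0.0]
force: [-0.2, -0.4, -0.4]
grip_width: 62.2
grip_force: 29.8
```

Left caddy: about −5.3 to −5.9 N. It is back on the well floor, since the load reads 0 at the original height. Now I'll release it and hover over the middle one.

{"method": "carry_out", "body": {"moves": [[[0,0,0],0],[[0,0,0],0],[[0,0,0],0],[[0,0,0],0],[[0,0,0],0]], "fingers": 91.8}}

```text
clock: 9.35
eef_pos: [515.4, 184.6, 247.7]
ee_rot: [0.666, 0.746, 0.0, 0.0]
force: [0.6, 0.1, -0.5]
grip_width: 91.4
grip_force: 0.0
```

{"method": "carry_out", "body": {"moves": [[[0,0,-20],0],[[0,0,-35],0],[[0,0,-38],0],[[-30,0,0],0],[[-45,0,0],0],[[-30,0,0],0],[[0,0,0],0],[[0,0,0],0]]}}

```text
clock: 10.35
eef_pos: [527.0, 80.8, 340.8]
ee_rot: [0.666, 0.746, 0.0, -0.0]
force: [0.5, 0.3, 0.2]
grip_width: 92.1
grip_force: 0.0
```

```bash
python3 near.py pics/w3.png
```

```text
10.35 [527.   80.8 340.8] 1.683 [0.47 0.28 0.19]
(298, 182, 44, 72) -0.0 ctr [525.8  81.1 117. ] sides [np.float64(32.4), np.float64(54.4)] tool off 0.4 -1.1
(296, 15, 51, 97) 1.3 ctr [515.1 183.9 117. ] sides [np.float64(32.6), np.float64(56.9)] tool off 103.8 -0.3
```

View pics/w3.png

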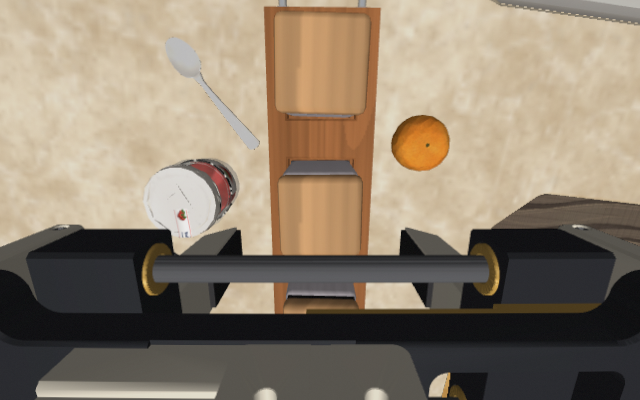

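The left caddy sits square in its well (lid x 275–369). The middle lid (x 278–362, centre 320) is centred under the jaws. The jam jar (181,202) is near the left finger, so I'll descend with the fingers narrowed to 80 mm.

{"method": "carry_out", "body": {"moves": [[[0,0,30],0],[[0,0,20],0],[[0,0,20],0],[[0,0,18],0],[[0,0,5],0],[[0,0,0],0]], "fingers": 80}}

```text
clock: 11.15
eef_pos: [527.1, 80.6, 247.7]
ee_rot: [0.666, 0.746, -0.0, -0.0]
force: [-0.5, -0.3, 0.7]
grip_width: 79.9
grip_force: 0.0
```

{"method": "carry_out", "body": {"moves": [[[0,0,0],0],[[0,0,0],0],[[0,0,0],0],[[0,0,0],0],[[0,0,0],0]], "fingers": 50, "squeeze": 30}}

```text
clock: 11.78
eef_pos: [527.2, 80.2, 248.2]
ee_rot: [0.666, 0.746, 0.0, 0.0]
force: [-0.9, -1.5, 5.8]
grip_width: 61.6
grip_force: 30.0
```

{"method": "carry_out", "body": {"moves": [[[0,0,-4],0],[[0,0,-8],0],[[0,0,-12],0],[[0,0,-12],0],[[0,0,-12],0],[[0,0,-8],0],[[0,0,-4],0],[[0,0,0],0],[[0,0,0],0],[[0,0,0],0],[[0,0,0],0],[[0,0,0],0]]}}

```text
clock: 13.28
eef_pos: [527.1, 80.2, 307.6]
ee_rot: [0.666, 0.746, -0.0, -0.0]
force: [0.2, 0.2, -2.1]
grip_width: 61.7
grip_force: 30.0
```

{"method": "carry_out", "body": {"moves": [[[0,0,0],0],[[0,0,0],0],[[0,0,0],0],[[0,0,0],0]]}}

```text
clock: 13.78
eef_pos: [527.1, 80.2, 307.7]
ee_rot: [0.666, 0.746, -0.0, 0.0]
force: [0.6, 0.3, -1.8]
grip_width: 61.5
grip_force: 30.0
```

```bash
python3 feel.py;python3 feel.py
```

```text
13.925 [527.1  80.2 307.7] 62.2 29.973474740982056
[ 0.033  0.024 -1.699 -0.007 -0.107 -0.007] [0.33 0.37 0.22 0.02 0.02 0.03] [  0.   -59.15  -7.03 -26.36  -0.06   0.     0.  ]
14.125 [527.1  80.2 307.7] 62.1 29.973331689834595
[ 0.323  0.064 -0.878 -0.021 -0.119 -0.005] [0.31 0.22 0.63 0.01 0.02 0.02] [  0.   -59.14  -7.03 -26.36  -0.06   0.     0.  ]
```

Middle caddy: about −1.5 N. Putting it back and going on to the right one.

{"method": "carry_out", "body": {"moves": [[[0,0,8],0],[[0,0,14],0],[[0,0,14],0],[[0,0,10],0],[[0,0,6],0],[[0,0,4],0],[[0,0,2],0],[[0,0,2],0],[[0,0,0],0],[[0,0,0],0],[[0,0,0],0]]}}

```text
clock: 15.55
eef_pos: [527.2, 80.3, 248.2]
ee_rot: [0.666, 0.746, 0.0, 0.0]
force: [-2.0, -0.6, 5.4]
grip_width: 61.7
grip_force: 30.0
```

{"method": "carry_out", "body": {"moves": [[[0,0,0],0],[[0,0,0],0],[[0,0,0],0],[[0,0,0],0],[[0,0,0],0]], "fingers": 80}}

```text
clock: 16.18
eef_pos: [527.1, 80.2, 247.7]
ee_rot: [0.666, 0.746, -0.0, -0.0]
force: [0.0, 0.2, -0.3]
grip_width: 80.4
grip_force: 0.0
```

{"method": "carry_out", "body": {"moves": [[[0,0,-20],0],[[0,0,-35],0],[[0,0,-38],0],[[-30,0,0],0],[[-45,0,0],0],[[-30,0,0],0],[[0,0,0],0],[[0,0,0],0]], "fingers": 91.8}}

```text
clock: 17.18
eef_pos: [538.7, -23.5, 340.8]
ee_rot: [0.666, 0.746, 0.0, -0.0]
force: [0.0, 0.8, -1.0]
grip_width: 91.6
grip_force: 0.0
```

```bash
python3 near.py pics/w4.png
```

```text
17.175 [538.7 -23.5 340.8] 1.6831 [ 0.01  0.85 -1.01]
(280, 180, 78, 75) 90.0 ctr [536.8 -22.9 117. ] sides [np.float64(56.7), np.float64(54.2)] tool off 0.8 -1.9
(274, 14, 89, 99) 90.0 ctr [525.1  79.6 117. ] sides [np.float64(58.0), np.float64(54.1)] tool off 104.0 -2.0
```

View pics/w4.png

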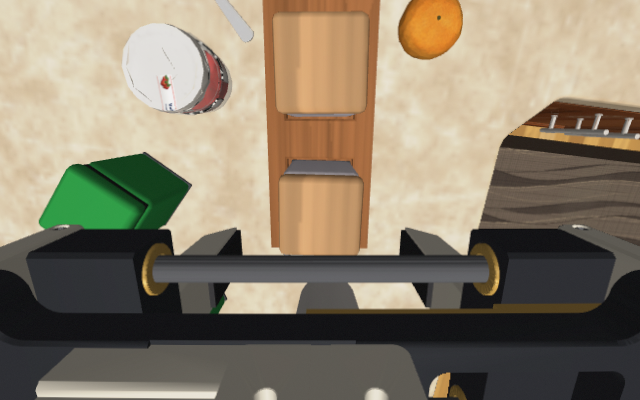

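The middle caddy is back square in its well (lid 274–369), and the right lid (279–363) is centred. I'll check clearance to the green tins and the mug before going down.

Run:
```python
from h import *
C=cal("scene");D=cal("side")
print(ray(C,[(380,200),(403,178),(428,151),(374,147)],103).round(0).tolist())
print(ray(D,[(316,157),(279,151),(226,146),(241,165)],103).round(0).tolist())
```

```text
[[347.0, -39.0, 103.0], [398.0, -157.0, 103.0], [476.0, -315.0, 103.0], [581.0, -175.0, 103.0]]
[[372.0, -35.0, 103.0], [414.0, -149.0, 103.0], [496.0, -303.0, 103.0], [553.0, -169.0, 103.0]]
```

The nearest green tin is at x about 360, against a finger back at 473. The mug is at y about −170. Both are clear.

{"method": "carry_out", "body": {"moves": [[[0,0,30],0],[[0,0,20],0],[[0,0,20],0],[[0,0,18],0],[[0,0,5],0],[[0,0,0],0]], "fingers": 84}}

```text
clock: 17.98
eef_pos: [538.9, -23.8, 247.7]
ee_rot: [0.666, 0.746, -0.0, -0.0]
force: [0.2, -0.3, -0.8]
grip_width: 83.8
grip_force: 0.0
```

{"method": "carry_out", "body": {"moves": [[[0,0,0],0],[[0,0,0],0],[[0,0,0],0],[[0,0,0],0],[[0,0,0],0]], "fingers": 50, "squeeze": 30}}

```text
clock: 18.6
eef_pos: [538.9, -24.2, 248.1]
ee_rot: [0.667, 0.745, 0.0, 0.0]
force: [-1.6, -0.6, 5.1]
grip_width: 61.8
grip_force: 29.8
```

{"method": "carry_out", "body": {"moves": [[[0,0,-4],0],[[0,0,-8],0],[[0,0,-12],0],[[0,0,-12],0],[[0,0,-12],0],[[0,0,-8],0],[[0,0,-4],0],[[0,0,0],0],[[0,0,0],0],[[0,0,0],0],[[0,0,0],0],[[0,0,0],0]]}}

```text
clock: 20.1
eef_pos: [538.8, -24.2, 307.6]
ee_rot: [0.666, 0.746, -0.0, -0.0]
force: [0.2, 1.0, -3.2]
grip_width: 61.9
grip_force: 29.8
```

{"method": "carry_out", "body": {"moves": [[[0,0,0],0],[[0,0,0],0],[[0,0,0],0],[[0,0,0],0]]}}

```text
clock: 20.6
eef_pos: [538.8, -24.2, 307.7]
ee_rot: [0.666, 0.746, -0.0, 0.0]
force: [-0.9, -0.6, -3.5]
grip_width: 62.1
grip_force: 29.8
```

```bash
python3 feel.py;python3 feel.py
```

```text
20.75 [538.8 -24.2 307.7] 62.1 29.822483360767365
[-0.091 -0.121 -3.499 -0.008 -0.11   0.018] [0.6  0.37 0.29 0.03 0.02 0.03] [-0.000e+00 -6.081e+01 -7.010e+00 -2.697e+01 -6.000e-02  2.000e-02
 -0.000e+00]
20.95 [538.8 -24.2 307.7] 61.9 29.82240468263626
[ 3.11e-01 -2.22e-01 -2.84e+00  1.40e-02 -8.90e-02  2.00e-03] [0.32 0.43 0.28 0.04 0.01 0.03] [ 0.000e+00 -6.081e+01 -7.010e+00 -2.697e+01 -6.000e-02  2.000e-02
 -0.000e+00]
```

The right caddy reads about −3.3 N, against left −5.5 and middle −1.5. The joint-2 torques agree (63.1, 59.2 and 60.8 for left, middle and right), so the left caddy is heaviest. I'll set the right one down and return to the left.

{"method": "carry_out", "body": {"moves": [[[0,0,8],0],[[0,0,14],0],[[0,0,14],0],[[0,0,10],0],[[0,0,6],0],[[0,0,4],0],[[0,0,2],0],[[0,0,2],0],[[0,0,0],0],[[0,0,0],0],[[0,0,0],0]]}}

```text
clock: 22.38
eef_pos: [539.0, -24.1, 248.1]
ee_rot: [0.666, 0.746, 0.0, 0.0]
force: [-1.7, -0.8, 4.0]
grip_width: 61.7
grip_force: 29.8
```

{"method": "carry_out", "body": {"moves": [[[0,0,0],0],[[0,0,0],0],[[0,0,0],0],[[0,0,0],0],[[0,0,0],0]], "fingers": 84}}

```text
clock: 23.0
eef_pos: [538.8, -24.2, 247.7]
ee_rot: [0.666, 0.746, -0.0, -0.0]
force: [-0.4, -0.4, -0.6]
grip_width: 84.0
grip_force: 0.0
```

{"method": "carry_out", "body": {"moves": [[[0,0,-20],0],[[0,0,-35],0],[[0,0,-38],0],[[30,0,0],0],[[50,0,0],0],[[50,0,0],0],[[50,0,0],0],[[29,0,0],0],[[0,0,0],0],[[0,0,0],0]], "fingers": 91.8}}

```text
clock: 24.25
eef_pos: [515.6, 182.7, 340.5]
ee_rot: [0.667, 0.745, -0.0, 0.0]
force: [0.1, 0.4, -0.2]
grip_width: 91.6
grip_force: 0.0
```

```bash
python3 near.py pics/w5.png
```

```text
24.25 [515.6 182.7 340.5] 1.6822 [ 0.12  0.35 -0.18]
(299, 178, 31, 73) 1.5 ctr [510.  184.8 117. ] sides [np.float64(21.9), np.float64(55.0)] tool off 2.7 -5.4
```

{"method": "carry_out", "body": {"moves": [[[1.5,0,35],0],[[0,0,35],0],[[0,0,18],0],[[0,0,5],0],[[0,0,0],0]]}}

```text
clock: 24.92
eef_pos: [515.7, 184.9, 248.3]
ee_rot: [0.667, 0.745, 0.0, 0.0]
force: [0.2, -0.3, 0.0]
grip_width: 91.8
grip_force: 0.0
```

{"method": "carry_out", "body": {"moves": [[[0,0,0],0],[[0,0,0],0],[[0,0,0],0],[[0,0,0],0],[[0,0,0],0],[[0,0,0],0]], "fingers": 50, "squeeze": 35}}

```text
clock: 25.68
eef_pos: [515.5, 185.1, 248.0]
ee_rot: [0.666, 0.746, 0.0, 0.0]
force: [1.0, -0.6, 5.5]
grip_width: 62.2
grip_force: 34.8
```

{"method": "carry_out", "body": {"moves": [[[0,0,-4],0],[[0,0,-10],0],[[0,0,-18],0],[[0,0,-24],0],[[0,0,-26],0],[[0,0,-26],0],[[0,0,-26],0],[[0,0,-22],0],[[0,0,-14],0],[[0,0,-8],0],[[0,0,-4],0],[[0,0,0],0]]}}

```text
clock: 27.18
eef_pos: [515.2, 185.0, 429.4]
ee_rot: [0.666, 0.746, -0.0, -0.0]
force: [-0.4, -0.6, -5.5]
grip_width: 62.3
grip_force: 34.8
```

{"method": "carry_out", "body": {"moves": [[[0,0,0],0],[[0,0,0],0],[[0,0,0],0],[[0,0,0],0],[[0,0,0],0],[[0,0,0],0],[[0,0,0],0],[[0,0,0],0]]}}

```text
clock: 28.18
eef_pos: [515.3, 185.0, 429.7]
ee_rot: [0.666, 0.746, -0.0, 0.0]
force: [0.5, 0.2, -5.1]
grip_width: 62.1
grip_force: 34.8
```

```bash
python3 feel.py
python3 - <<'E'
from h import *
a=imaging.grab_frame("side")[:,:,::-1];b=imaging.grab_frame("scene")[:,:,::-1]
f=lambda x:cv2.resize(x,None,fx=3,fy=3)
cv2.imwrite("pics/final.png",np.hstack([f(a[60:260,210:340+80])[:600,:390*1], f(b[60:260,240:370])[:600]])[:, :800])
E
```

```text
28.325 [515.3 185.  429.7] 61.9 34.78789508342743
[ 4.180e-01  3.090e-01 -5.721e+00  2.000e-03 -1.050e-01 -3.100e-02] [0.24 0.23 0.39 0.01 0.03 0.01] [ 0.000e+00 -5.810e+01 -6.840e+00 -3.334e+01 -7.000e-02 -1.000e-02
 -0.000e+00]
```

View pics/final.png

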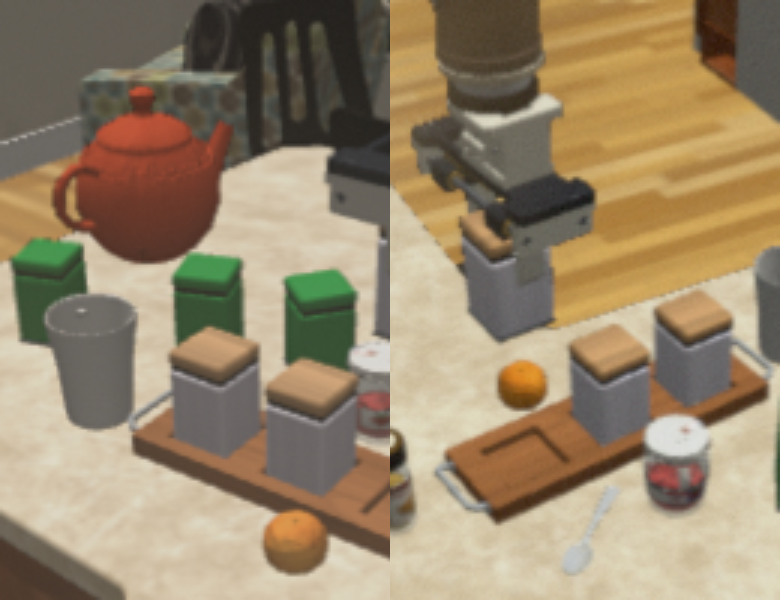

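The final picture shows the middle and right caddies standing in their wells and the left well empty. The left caddy is held upright above the tray, its underside at about 196 mm against lids at 117 mm. The bystanders are undisturbed.

```bash
python3 -c "
from station import ticket
print(ticket.finish_job())"
```

```text
the job is handed in; nothing more can be done
None
```

I lifted and weighed all three caddies left to right and set each back in its own well, then handed the job in holding the left one, the heaviest at about 5.5 N (right 3.3 N, middle 1.5 N), upright and still over the tray with its underside about 80 mm above the other lids, at 28.3 s of the 61 s allowed.

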